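Set the stand's post to its length mark and lock the cam lever

TASK

Take the post that has a raised ring out of the wooden block, stand it upright in the bore of the small metal stand, and hold it so that the ring is level with the tip of the stand's index tab; the post would sink if let go. Only then, still holding the post there with the same hand, swing the cam lever fully closed against its stop by turning the hand about the post so that the side of a finger pushes the paddle. Finish while still holding the post at its mark with the lever closed, and leave the plain post and the other things on the desk where they are.

Things in the scene. Friction and masses are not known exactly. Their poses are not given: they have to be found in the camera images.
- post: Loose round aluminium post with a raised ring, upright in either hole of the block. Shaft 26 mm across, 106 mm long, 0.1 to 0.2 kg; origin at the centre of its foot, z up along it. The lowest 12 mm taper to 14 mm across. Grip the 42 mm of shaft above the ring, from above, fingertips a few mm above the ring (below it they would meet the stand's index tab).
- post_ring (a point): Centre of the post's raised ring, on the post's axis, 62 mm above its foot. The ring, of dark steel, is 35 mm across and 4 mm thick (60 to 64 mm above the foot).
- plain_post: The other post in the block: the same 26 x 106 mm but without a ring. Leave it in its hole.
- block: Fixed wooden storage block, 70 x 164 x 52 mm, origin under its centre. Two round holes 29 mm across at y = -45 and +45 mm in its frame, floor 6 mm above the worktop: the posts stand 46 mm deep in them. Close the fingers along the block's x axis (across the row) to stay clear of the neighbouring post.
- stand: Fixed metal stand, origin under its centre. Round foot 128 mm across, 12 mm high; on it a square aluminium collar 54 x 54 mm, top 75 mm above the worktop, with a vertical round bore on the stand's axis. A narrow index tab (12 mm wide) rises from the collar's top on the stand's -x side, 23 mm from the axis; its tip is 97 mm above the worktop. The cam lever turns round the collar.
- stand_bore (a point): Centre of the bore's mouth, on the stand's axis at the collar's top, 75 mm above the worktop. Bore 29 mm across, 5 mm chamfer at the mouth, floor 12 mm above the worktop. Let go, the post sinks until its ring lies on the collar, 20 mm below the mark.
- stand_mark (a point): Point on the bore's axis at the height of the index tab's tip, 97 mm above the worktop: where the ring's centre must be.
- lever (a joint): Cam lever, turning about the vertical axis of the bore, rad. 0 = fully closed, paddle towards the stand's +y, strut against a fixed stop; it opens counter-clockwise seen from above, up to 1.0, and starts 0.55 to 0.85 open: it closes clockwise. Friction about 0.06 N m, no spring: it stays where it is left. Closing it does not carry the post: keep holding.
- lever_paddle (a point): Centre of the lever's upright paddle: a radial blade 7 mm thick, 20 to 56 mm from the bore's axis, 100 to 137 mm above the worktop (this point 38 mm out, at 118 mm). Come down on the bore with the line of the fingers about 65 degrees counter-clockwise of the paddle, clear of it, then turn clockwise about the bore's axis: a finger 22 mm wide meets it at about 40 degrees.
- eraser: Bystander: eraser, 22x46x13 mm, flat on the worktop; origin under its centre.
- sticky_notes: Bystander: pad of sticky notes, 76x76x13 mm, flat on the worktop; origin under its centre.
- usb_stick: Bystander: small memory stick, 18x53x9 mm, flat on the worktop; origin under its centre.
- glue_stick: Bystander: round glue stick standing upright, 26 mm across, 90 mm tall; origin under its centre.

How it is judged:
By the outcome, as a careful person would: the job done as asked, in the order asked, and still so for the second after the job is handed in, while the arm keeps its last pose, push and grip.
It also fails if it takes over 51 s, if anything falls off the work surface, if the arm or the gripper's body presses on something with over 40 N, if the wrist force passes 120 N, or if a joint passes its speed limit or range.

ROBOT

A 6-joint arm with a two-finger parallel gripper is mounted at the origin on a cart in front of the work surface, level with it; the furniture and walls round the work are solid. World frame = base frame: x ahead of the robot, y to its left, z up, the work surface at z = 0. Lengths are in m, angles in rad, forces in N, time in s.
With the tool pointing down it reaches from about 0.325 to 0.775 m from the base axis. Payload 9.3 kg.
Tool frame: the origin (TCP) lies midway between the tips of the shut fingers; the grasp point (between the pads) lies 19 mm behind it; x points along the fingers, y is the direction in which the jaws open and shut, and the axes are right-handed (so a half turn about x gives the same grasp; the last joint's range is limited). The gripper opens to 85 mm and grips with 20 to 120 N. Pads are 22 mm wide; open, the fingers measure 114 mm over their backs; the gripper's body (76 mm by 85 mm) begins 54 mm behind the grasp point. The pads swing forward as they close: fully open they stand 13 mm farther back than shut.
Start: joints at [1.026, 0.259, 0.021, 1.334, 0, 1.418], TCP at [0.21, 0.508, 0.231] pointing down, gripper open.
Joint ranges: [-3.04, 3.04], [-0.91, 1.82], [-1.04, 1.36], [-1.92, 1.95], [-1.52, 1.45], [-3.14, 3.14]. Speed limits (rad/s): [2.22, 2.22, 2.79, 3.14, 3.14, 3.14].

INTERFACE

Orientations are given as [roll, pitch, yaw] about the fixed x, y, z axes, in that order (R = Rz(yaw) Ry(pitch) Rx(roll)).
In Python, from cell import r gives the robot as it stands.
- The arm moves only by the tool drive_tool, never from a script. Its argument "deltas" is a list of rows, each an object of numbers: "tx", "ty", "tz": the shift along the tool's x, y, z normalised to -1 to 1, where 1 is 0.5 m; "twist": the turn about the tool's x normalised to -1 to 1, where 1 is 8 degrees; "gripper": the closure, from 0 (fully open) to 1 (shut). In form: [{"tx": .., "ty": .., "tz": .., "twist": .., "gripper": ..}, ...]. A call has 1 to 5 rows; each row shifts and turns the commanded pose from where the row before left it, along the tool's axes as they then stand; what a row does not reach is not made up. A row lasts 1/10 s, in which the tool goes at most 50 mm and 8.59 degrees, less where a joint would pass 70% of its speed; a pose out of reach is approached as far as the arm can. A call with a number of a shift or a turn outside -1 to 1 is refused whole. A call with a gripper value outside its range is refused whole. The fingers move at their own pace and stop on an object; "grip_force" is the grip in N (left out, the last holds). Time passes only in rows, so rows that do not move let the fingers close. It gives the time, the measured TCP pose, the force and the opening at its end, in the units of the state.
- r.sense(): the state, without advancing time (a new reading comes with each control period).
- r.grab_frame(name): name is "side" or "top"; returns a dict with "frame" (400x640x3 uint8, red, green, blue), "camera_matrix" (3x3 intrinsics, pixels), "world_to_cam" (4x4, takes a point from world to camera coordinates). Camera axes: x right, y up, looking along -z (the intrinsics and any distortion apply to the point x, -y, -z); pixel columns grow to the right and rows downward; lengths in m; the calibration is good to about 2 mm. A picture is of the moment at which its call begins. There is no depth.
- r.finish_job(): hands the job in, once; it reports no verdict.
The state is a dict: "t": time; "joint_positions": joint angles; "dq": joint speeds; "tau": joint torques, N m; "tcp_pos": TCP position; "tcp_rot": TCP orientation; "wrist_force": force on the tool from outside, world axes, zero at the start; "moment": the same for the moment, N m; "grip_width": finger opening in m.
Only numpy, scipy, OpenCV 4.12 (cv2) and the standard library are available. Lean on these libraries where they do the work, as an engineer would, in place of code of your own. Each camera call takes 0.05 s, during which the arm holds its last target. There are 200 camera calls.

## Working session

There is one attempt and no reset: what is moved stays moved. The work goes in short steps, Python scripts to look and compute and a tool call to move; the robot and the scene stay as the last step left them, time stands still between calls to the robot, and variables do not carry over. Pictures are saved under pics/ and viewed, about 8 in all and at most 12, crops included, and the job is handed in when it is done.

Besides the shell and the picture viewer there is one more tool, called after ">>>" in YAML: its name, and indented under it one key for each argument. drive_tool: Moves the arm, as the interface text tells. Its arguments: {"type":"object","properties":{"deltas":{"type":"array","items":{"type":"object","properties":{"tx":{"type":"number","minimum":-1,"maximum":1},"ty":{"type":"number","minimum":-1,"maximum":1},"tz":{"type":"number","minimum":-1,"maximum":1},"twist":{"type":"number","minimum":-1,"maximum":1},"gripper":{"type":"number"}}}},"grip_force":{"type":"number"}},"required":["deltas"]}

```bash
mkdir -p pics; ls; python3 - <<'E'
from cell import r
import cv2
print(r.sense())
for n in("top","side"):
    g=r.grab_frame(n); cv2.imwrite(f"pics/{n}0.png",g["frame"][:,:,::-1]); print(g["camera_matrix"],g["world_to_cam"],[k for k in g])
E
```

```text
pics
{'t': 0.0, 'joint_positions': array([ 1.02637568e+00,  2.59206780e-01,  2.07177357e-02,  1.33365395e+00,
       -7.15902175e-06,  1.41820230e+00]), 'dq': array([-0.0005799 , -0.00061499,  0.0009888 , -0.00085466, -0.00093442,
        0.00133971]), 'tau': array([ 1.84289303e-03, -5.55635476e+01,  3.44536364e+01,  1.36742875e-02,
       -1.37069560e-04,  1.50799360e-05]), 'tcp_pos': array([0.20988837, 0.5080724 , 0.23064089]), 'tcp_rot': array([-1.71807431,  1.56944964, -2.10990092]), 'wrist_force': array([-0.4061638 , -0.31631454, -0.30810243]), 'moment': array([-0.01318751,  0.00984534, -0.06257855]), 'grip_width': 0.08535643923424863}
[[456.32410688   0.         318.82673219]
 [  0.         456.32410688 197.29951022]
 [  0.           0.           1.        ]] [[ 0.02000103 -0.99976034 -0.00890095 -0.01913107]
 [ 0.99014169  0.01857256  0.13883257 -0.61366652]
 [-0.13863399 -0.01158999  0.99027587 -1.23620713]
 [ 0.          0.          0.          1.        ]] ['frame', 'camera_matrix', 'world_to_cam']
[[477.12975354   0.         319.78912997]
 [  0.         477.12975354 201.8664202 ]
 [  0.           0.           1.        ]] [[ 0.89913272 -0.43708549  0.02272936 -0.55249912]
 [ 0.21472794  0.48578004  0.8472955  -0.22910334]
 [-0.38138204 -0.75695048  0.53063519 -1.01167892]
 [ 0.          0.          0.          1.        ]] ['frame', 'camera_matrix', 'world_to_cam']
```

View pics/top0.png

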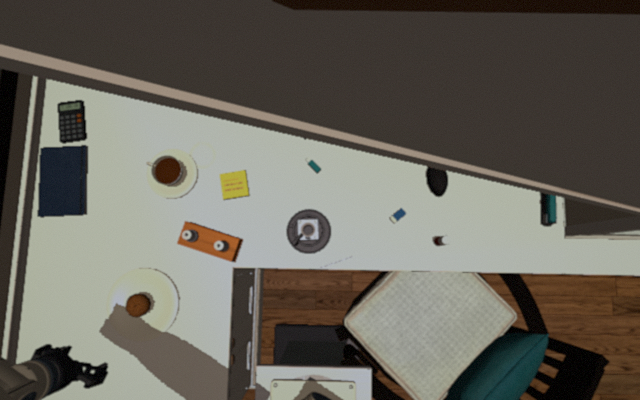

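View pics/side0.png

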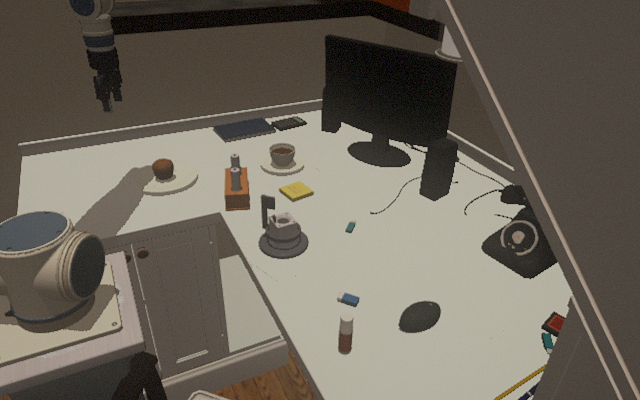

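The top view shows the block at about (210,241), with posts at (187,235) and (220,245), and the stand at (308,231). In the side view the block is at (237,185) and the stand at (284,235). I'll enlarge both areas.

```bash
python3 - <<'E'
import cv2,numpy as np
a=cv2.imread("pics/top0.png")[205:270,170:340]; b=cv2.imread("pics/side0.png")[145:260,215:320]
a=cv2.resize(a,None,fx=4.7,fy=4.7,interpolation=cv2.INTER_CUBIC)   # 799x306
c=cv2.imread("pics/side0.png")[190:258,215:320]; d=cv2.imread("pics/side0.png")[145:213,215:320]
c=cv2.resize(c,(399,258),interpolation=cv2.INTER_CUBIC);d=cv2.resize(d,(399,258),interpolation=cv2.INTER_CUBIC)
m=np.zeros((570,799,3),np.uint8);m[:a.shape[0],:a.shape[1]]=a[:,:799];m[310:568,:399]=d;m[310:568,400:799]=c
cv2.imwrite("pics/z1.png",m)
E
```

```text
(no output)
```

View pics/z1.png

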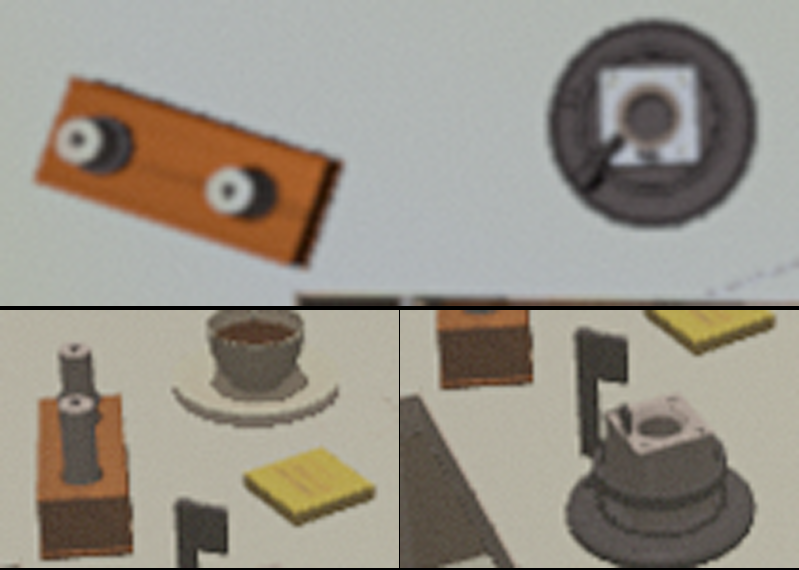

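The zoom shows the ringed post is the farther one, at top view (187,235). The tab is on the image-down side of the bore, so stand +x is about world +x. The paddle points down-left. Now I'll measure.

```bash
cat >h.py <<'E'
import numpy as np,cv2
from cell import r
def ray(g,u,v):
    K,T=g["camera_matrix"],g["world_to_cam"]; R,t=T[:3,:3],T[:3,3]
    d=np.linalg.inv(K)@[u,v,1]; d=R.T@[d[0],-d[1],-d[2]]; return -R.T@t,d
def plane(g,u,v,z):
    c,d=ray(g,u,v); return (c+d*(z-c[2])/d[2])[:2]
def proj(g,p):
    q=g["world_to_cam"]@np.r_[p,1]; q=g["camera_matrix"]@[q[0],-q[1],-q[2]]; return q[:2]/q[2]
def blobs(m,amin):
    cs,_=cv2.findContours(m.astype(np.uint8),cv2.RETR_EXTERNAL,cv2.CHAIN_APPROX_NONE)
    return [c for c in cs if cv2.contourArea(c)>=amin]
E
python3 - <<'E'
from h import *
g=r.grab_frame("top"); f=g["frame"]; hsv=cv2.cvtColor(f,cv2.COLOR_RGB2HSV)
roi=np.zeros(f.shape[:2],bool); roi[205:268,170:340]=1
m=(hsv[...,0]<20)&(hsv[...,1]>120)&roi
for c in blobs(m,200):
    P=np.array([plane(g,*p[0],.052) for p in c],np.float32); rc=cv2.minAreaRect(P); print("block",rc)
# post tops: bright low-sat inside block hull
h=np.zeros(f.shape[:2],np.uint8); cv2.fillConvexPoly(h,cv2.convexHull(max(blobs(m,200),key=cv2.contourArea)),1)
t=(f.min(2)>140)&(h>0)
for c in blobs(t,8):
    z=np.zeros_like(h);cv2.drawContours(z,[c],-1,1,-1);v,u=np.nonzero(z); print("post top px",u.mean(),v.mean(),len(u),plane(g,u.mean(),v.mean(),.112))
# foot disc
d=(f.max(2)<110)&roi
d[:, :280]=0; 
c=max(blobs(d,500),key=cv2.contourArea); P=np.array([plane(g,*p[0],.012) for p in c],np.float32)
print("foot",cv2.minEnclosingCircle(P),cv2.fitEllipse(P))
z=np.zeros_like(h);cv2.drawContours(z,[c],-1,1,-1)
w=(f.min(2)>120)&(z>0)
for c in blobs(w,100):
    P=np.array([plane(g,*p[0],.075) for p in cv2.convexHull(c)],np.float32);print("collar",cv2.minAreaRect(P))
E
```

```text
block ((0.4853483736515045, 0.2909860610961914), (0.16600145399570465, 0.06419926881790161), 73.26860809326172)
post top px 218.327868852459 245.08196721311475 61 [0.47308952 0.25231367]
post top px 186.27777777777777 234.5185185185185 54 [0.49901434 0.33803275]
foot ((0.5214990377426147, 0.020931346341967583), 0.06284649670124054) ((0.5215499997138977, 0.02079422026872635), (0.12236269563436508, 0.12310677021741867), 2.2494077682495117)
collar ((0.5223429203033447, 0.019975394010543823), (0.05431894212961197, 0.05407233536243439), 1.509312391281128)
```

```bash
cat >>h.py <<'E'
from scipy.spatial.transform import Rotation as Ro
def tool():
    s=r.sense(); return s,Ro.from_euler("xyz",s["tcp_rot"]).as_matrix()
def go(x,y,z,jaw=None):
    """print move to world x,y,z in tool units (1=0.5m) and twist (1=8deg) to have the jaw line at angle jaw deg"""
    s,R=tool(); d=R.T@(np.array([x,y,z])-s["tcp_pos"])/.5
    a=np.degrees(np.arctan2(R[1,1],R[0,1])); print("t",round(s["t"],2),"tcp",s["tcp_pos"].round(4),"down",R[:,0].round(4),"jaw",a.round(2),"q",s["joint_positions"].round(2),"F",s["wrist_force"].round(1),"M",s["moment"].round(2),"w",round(s["grip_width"],4))
    print("units",d.round(4), "twist units", None if jaw is None else round((((a-jaw+90)%180)-90)/8,3))
E
python3 - <<'E'
from h import *
g=r.grab_frame("top")
c=np.array([.5220,.0205])
for n,p in (("in",(301.5,234.8)),("out",(295.1,244.6))):
    q=plane(g,*p,.137)-c; print(n,q,np.hypot(*q),np.degrees(np.arctan2(q[1],q[0])))
g=r.grab_frame("side")
for n,p in (("out",(262,195.3)),("in",(275,197.5))):
    q=plane(g,*p,.137)-c; print(n,q,np.hypot(*q),np.degrees(np.arctan2(q[1],q[0])))
print(proj(g,[*c,.075]),"bore side px; zoom expects",215+(660-400)*105/399,190+(425-310)*68/258)
print(proj(g,[.4985,.336,.112]),"post side; zoom",215+75*105/399,145+(350-310)*68/258)
go(.4985,.336,.2,-16.8)
E
```

```text
in [-0.01923388  0.01366284] 0.023592696792900308 144.61180525315524
out [-0.04457137  0.02940499] 0.053397199290904404 146.58603926415896
out [-0.04167683  0.03278294] 0.053025271030958346 141.81146174239228
in [-0.01652496  0.01049382] 0.019575353423497546 147.58329105204604
[283.43280901 219.36336222] bore side px; zoom expects 283.42105263157896 220.31007751937983
[234.86566367 155.38751224] post side; zoom 234.73684210526315 155.54263565891472
t 0.25 tcp [0.21   0.5082 0.231 ] down [-3.e-04 -5.e-04 -1.e+00] jaw 67.55 q [1.03 0.26 0.02 1.33 0.   1.42] F [ 1.1 -0.3  0.1] M [-0.01 -0.01 -0.04] w 0.0855
units [ 0.062  -0.098   0.6649] twist units 10.544
```

>>> drive_tool:
  deltas:
    - {"ty": -0.014, "tz": 0.095, "gripper": 0}
    - {"ty": -0.014, "tz": 0.095}
    - {"ty": -0.014, "tz": 0.095}
    - {"ty": -0.014, "tz": 0.095}
    - {"ty": -0.014, "tz": 0.095}
  grip_force: 60

```text
invalid input
```

>>> drive_tool:
  deltas:
    - {"ty": -0.014, "tz": 0.095}
    - {"ty": -0.014, "tz": 0.095}
    - {"twist": 1}
    - {"twist": 1}
    - {"twist": 1}

```text
invalid input
```

>>> drive_tool:
  deltas:
    - {"twist": 1}
    - {"twist": 1}
    - {"twist": 1}
    - {"twist": 1}
    - {"twist": 1}

```text
invalid input
```

>>> drive_tool:
  deltas:
    - {"twist": 1}
    - {"twist": 1}
    - {"twist": 0.54}
    - {}
    - {}

```text
invalid input
```

```bash
python3 -c "
from h import *
go(.4985,.336,.14,-16.8)"
```

```text
t 0.25 tcp [0.21   0.5082 0.231 ] down [-3.e-04 -5.e-04 -1.e+00] jaw 67.55 q [1.03 0.26 0.02 1.33 0.   1.42] F [ 1.1 -0.3  0.1] M [-0.01 -0.01 -0.04] w 0.0855
units [ 0.182  -0.0979  0.6649] twist units 10.544
```

>>> drive_tool:
  deltas:
    - {"tx": 0, "ty": -0.014, "tz": 0.095, "twist": 0, "gripper": 0}
    - {"tx": 0, "ty": -0.014, "tz": 0.095, "twist": 0, "gripper": 0}
    - {"tx": 0, "ty": -0.014, "tz": 0.095, "twist": 0, "gripper": 0}
    - {"tx": 0, "ty": -0.014, "tz": 0.095, "twist": 0, "gripper": 0}
    - {"tx": 0, "ty": -0.014, "tz": 0.095, "twist": 0, "gripper": 0}
  grip_force: 60

```text
t: 0.75
tcp_pos: [0.4176, 0.3841, 0.2313]
tcp_rot: [1.389, 1.571, 0.997]
wrist_force: [0.2, 1.7, 0.2]
grip_width: 0.0856
```

>>> drive_tool:
  deltas:
    - {"tx": 0, "ty": -0.014, "tz": 0.095, "twist": 0, "gripper": 0}
    - {"tx": 0, "ty": -0.014, "tz": 0.095, "twist": 0, "gripper": 0}
    - {"tx": 0, "ty": 0, "tz": 0, "twist": 1, "gripper": 0}
    - {"tx": 0, "ty": 0, "tz": 0, "twist": 1, "gripper": 0}
    - {"tx": 0, "ty": 0, "tz": 0, "twist": 1, "gripper": 0}

```text
t: 1.25
tcp_pos: [0.4991, 0.3355, 0.2308]
tcp_rot: [-1.922, 1.57, -2.74]
wrist_force: [0.1, 0.5, 0.6]
grip_width: 0.0853
```

>>> drive_tool:
  deltas:
    - {"tx": 0, "ty": 0, "tz": 0, "twist": 1, "gripper": 0}
    - {"tx": 0, "ty": 0, "tz": 0, "twist": 1, "gripper": 0}
    - {"tx": 0, "ty": 0, "tz": 0, "twist": 1, "gripper": 0}
    - {"tx": 0, "ty": 0, "tz": 0, "twist": 1, "gripper": 0}
    - {"tx": 0, "ty": 0, "tz": 0, "twist": 1, "gripper": 0}

```text
t: 1.75
tcp_pos: [0.4986, 0.336, 0.2311]
tcp_rot: [-1.182, 1.57, -2.697]
wrist_force: [0.3, 0.0, 0.2]
grip_width: 0.0851
```

>>> drive_tool:
  deltas:
    - {"tx": 0, "ty": 0, "tz": 0, "twist": 1, "gripper": 0}
    - {"tx": 0, "ty": 0, "tz": 0, "twist": 1, "gripper": 0}
    - {"tx": 0, "ty": 0, "tz": 0, "twist": 0.54, "gripper": 0}
    - {"tx": 0, "ty": 0, "tz": 0, "twist": 0, "gripper": 0}
    - {"tx": 0, "ty": 0, "tz": 0, "twist": 0, "gripper": 0}

```text
t: 2.25
tcp_pos: [0.4986, 0.3361, 0.2312]
tcp_rot: [-0.84, 1.571, -2.701]
wrist_force: [-0.4, 1.1, -0.6]
grip_width: 0.0855
```

```bash
python3 -c "
from h import *
go(.4985,.336,.14,-16.8)
go(.4985,.336,.073,-16.8)"
```

```text
t 2.25 tcp [0.4986 0.3361 0.2312] down [-2.e-04 -1.e-04 -1.e+00] jaw -16.63 q [0.45 0.35 0.15 1.37 0.   2.31] F [-0.4  1.1 -0.6] M [ 0.03 -0.02 -0.03] w 0.0855
units [ 1.823e-01 -1.000e-04  1.000e-04] twist units 0.021
t 2.25 tcp [0.4986 0.3361 0.2312] down [-2.e-04 -1.e-04 -1.e+00] jaw -16.63 q [0.45 0.35 0.15 1.37 0.   2.31] F [-0.4  1.1 -0.6] M [ 0.03 -0.02 -0.03] w 0.0855
units [ 3.163e-01 -1.000e-04  1.000e-04] twist units 0.021
```

>>> drive_tool:
  deltas:
    - {"tx": 0.08, "ty": 0, "tz": 0, "twist": 0, "gripper": 0}
    - {"tx": 0.08, "ty": 0, "tz": 0, "twist": 0, "gripper": 0}
    - {"tx": 0.06, "ty": 0, "tz": 0, "twist": 0, "gripper": 0}
    - {"tx": 0.06, "ty": 0, "tz": 0, "twist": 0, "gripper": 0}
    - {"tx": 0.034, "ty": 0, "tz": 0, "twist": 0, "gripper": 0}

```text
t: 2.75
tcp_pos: [0.4976, 0.3356, 0.0718]
tcp_rot: [-0.836, 1.568, -2.697]
wrist_force: [-0.7, -0.5, -0.2]
grip_width: 0.0856
```

```bash
python3 - <<'E'
from h import *
go(.4985,.336,.074,-16.8)
a=r.grab_frame("side")["frame"][90:215,180:300];b=r.grab_frame("top")["frame"][190:270,150:260]
a=cv2.resize(a,None,fx=3.3,fy=3.3,interpolation=cv2.INTER_CUBIC);b=cv2.resize(b,None,fx=3.6,fy=3.6,interpolation=cv2.INTER_CUBIC)
m=np.zeros((415,800,3),np.uint8);m[:a.shape[0],:a.shape[1]]=a;m[:b.shape[0],400:400+b.shape[1]]=b[:,:400];cv2.imwrite("pics/g.png",m[...,::-1])
E
```

```text
t 2.75 tcp [0.4976 0.3356 0.0718] down [-0.0027 -0.0013 -1.    ] jaw -16.64 q [ 0.45  0.43 -0.14  1.    0.    2.31] F [-0.7 -0.5 -0.2] M [-0.01  0.07 -0.06] w 0.0856
units [-0.0044  0.0015 -0.0014] twist units 0.02
```

View pics/g.png

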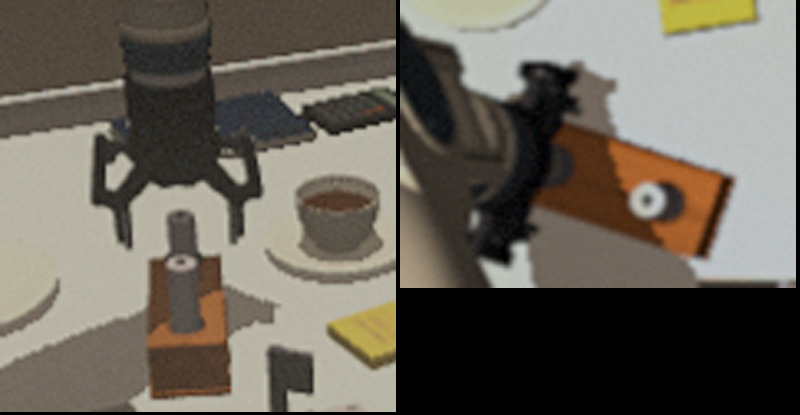

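In the side crop the far ringed post, at (182,235), is centred between the open fingers. Closing now.

>>> drive_tool:
  deltas:
    - {"tx": 0, "ty": 0, "tz": 0, "twist": 0, "gripper": 1}
    - {"tx": 0, "ty": 0, "tz": 0, "twist": 0, "gripper": 1}
    - {"tx": 0, "ty": 0, "tz": 0, "twist": 0, "gripper": 1}
    - {"tx": 0, "ty": 0, "tz": 0, "twist": 0, "gripper": 1}
    - {"tx": 0, "ty": 0, "tz": 0, "twist": 0, "gripper": 1}
  grip_force: 60

```text
t: 3.35
tcp_pos: [0.4989, 0.3363, 0.0753]
tcp_rot: [2.406, 1.569, 0.543]
wrist_force: [-0.7, -0.0, 6.4]
grip_width: 0.0246
```

>>> drive_tool:
  deltas:
    - {"tx": 0, "ty": 0, "tz": 0, "twist": 0, "gripper": 1}
    - {"tx": 0, "ty": 0, "tz": 0, "twist": 0, "gripper": 1}
    - {"tx": 0, "ty": 0, "tz": 0, "twist": 0, "gripper": 1}
    - {"tx": 0, "ty": 0, "tz": 0, "twist": 0, "gripper": 1}

```text
t: 3.75
tcp_pos: [0.499, 0.3363, 0.0753]
tcp_rot: [2.371, 1.569, 0.508]
wrist_force: [-1.1, -0.6, 6.0]
grip_width: 0.0249
```

```bash
python3 -c "
from h import *
go(.522,.0205,.2,30)"
```

```text
t 3.75 tcp [0.499  0.3363 0.0753] down [ 1.4e-03  8.0e-04 -1.0e+00] jaw -16.76 q [ 0.45  0.43 -0.13  1.01  0.    2.32] F [-1.1 -0.6  6. ] M [-0.06  0.33 -0.04] w 0.0249
units [-0.2498  0.2265  0.5912] twist units -5.845
```

>>> drive_tool:
  deltas:
    - {"tx": -0.02, "ty": 0, "tz": 0, "twist": 0, "gripper": 1}
    - {"tx": -0.06, "ty": 0, "tz": 0, "twist": 0, "gripper": 1}
    - {"tx": -0.08, "ty": 0, "tz": 0, "twist": 0, "gripper": 1}
    - {"tx": -0.09, "ty": 0, "tz": 0, "twist": 0, "gripper": 1}
    - {"tx": -0.08, "ty": 0, "tz": 0, "twist": 0, "gripper": 1}

```text
t: 4.25
tcp_pos: [0.4983, 0.3359, 0.242]
tcp_rot: [2.281, 1.57, 0.418]
wrist_force: [1.3, 0.5, -1.0]
grip_width: 0.0248
```

>>> drive_tool:
  deltas:
    - {"tx": 0, "ty": 0, "tz": 0, "twist": 0, "gripper": 1}
    - {"tx": 0, "ty": 0.0227, "tz": 0.059, "twist": 0, "gripper": 1}
    - {"tx": 0, "ty": 0.0227, "tz": 0.059, "twist": 0, "gripper": 1}
    - {"tx": 0, "ty": 0.0227, "tz": 0.059, "twist": 0, "gripper": 1}
    - {"tx": 0, "ty": 0.0227, "tz": 0.059, "twist": 0, "gripper": 1}

```text
t: 4.75
tcp_pos: [0.5076, 0.2088, 0.2389]
tcp_rot: [-0.965, 1.57, -2.827]
wrist_force: [0.5, 1.1, -0.6]
grip_width: 0.0247
```

>>> drive_tool:
  deltas:
    - {"tx": 0, "ty": 0.0227, "tz": 0.059, "twist": 0, "gripper": 1}
    - {"tx": 0, "ty": 0.0227, "tz": 0.059, "twist": 0, "gripper": 1}
    - {"tx": 0, "ty": 0.0227, "tz": 0.059, "twist": 0, "gripper": 1}
    - {"tx": 0, "ty": 0.0227, "tz": 0.059, "twist": 0, "gripper": 1}
    - {"tx": 0, "ty": 0.0227, "tz": 0.059, "twist": 0, "gripper": 1}

```text
t: 5.25
tcp_pos: [0.5194, 0.0511, 0.2389]
tcp_rot: [-1.282, 1.57, 3.138]
wrist_force: [0.7, 0.9, -1.8]
grip_width: 0.0246
```

>>> drive_tool:
  deltas:
    - {"tx": 0, "ty": 0.0227, "tz": 0.059, "twist": 0, "gripper": 1}
    - {"tx": 0, "ty": 0, "tz": 0, "twist": -0.9, "gripper": 1}
    - {"tx": 0, "ty": 0, "tz": 0, "twist": -0.9, "gripper": 1}
    - {"tx": 0, "ty": 0, "tz": 0, "twist": -0.9, "gripper": 1}
    - {"tx": 0, "ty": 0, "tz": 0, "twist": -0.9, "gripper": 1}

```text
t: 5.75
tcp_pos: [0.5218, 0.0207, 0.2388]
tcp_rot: [-1.866, 1.57, 3.061]
wrist_force: [-0.1, -0.6, -0.9]
grip_width: 0.0246
```

>>> drive_tool:
  deltas:
    - {"tx": 0, "ty": 0, "tz": 0, "twist": -0.9, "gripper": 1}
    - {"tx": 0, "ty": 0, "tz": 0, "twist": -0.9, "gripper": 1}
    - {"tx": 0, "ty": 0, "tz": 0, "twist": -0.45, "gripper": 1}
    - {"tx": 0, "ty": 0, "tz": 0, "twist": 0, "gripper": 1}
    - {"tx": 0, "ty": 0, "tz": 0, "twist": 0, "gripper": 1}

```text
t: 6.25
tcp_pos: [0.5219, 0.0209, 0.2391]
tcp_rot: [-2.207, 1.57, 3.027]
wrist_force: [-0.5, 1.0, -1.3]
grip_width: 0.0245
```

```bash
python3 - <<'E'
from h import *
go(.522,.0205,.16,30)
g=r.grab_frame("side")
print("expect px foot,ring,bore,tcp",[proj(g,[.522,.0205,z]).round(1) for z in (.171,.233,.075,.24)])
a=g["frame"][90:270,210:350];b=r.grab_frame("top")["frame"][180:280,240:370]
a=cv2.resize(a,None,fx=3,fy=3,interpolation=cv2.INTER_CUBIC);b=cv2.resize(b,None,fx=2.9,fy=2.9,interpolation=cv2.INTER_CUBIC)
m=np.zeros((545,800,3),np.uint8);m[:a.shape[0],:a.shape[1]]=a;m[:b.shape[0],422:422+b.shape[1]]=b;cv2.imwrite("pics/s1.png",m[...,::-1])
E
```

```text
t 6.25 tcp [0.5219 0.0209 0.2391] down [-5.e-04  1.e-04 -1.e+00] jaw 29.91 q [-0.12  0.21 -0.02  1.34 -0.    0.93] F [-0.5  1.  -1.3] M [-0.01 -0.   -0.  ] w 0.0245
units [ 0.1581 -0.0002  0.0008] twist units -0.011
expect px foot,ring,bore,tcp [array([282.7, 186. ]), array([282.2, 162.8]), array([283.4, 219.4]), array([282.2, 160.1])]
```

View pics/s1.png

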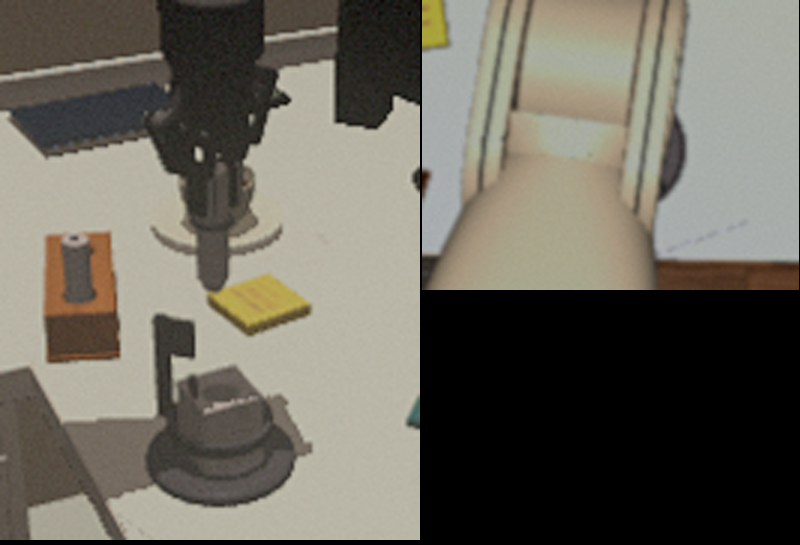

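In the side crop the foot of the post is at about (213,285), which is (281,185) in full-image pixels. The bore is at (222,395). The post may be offset sideways by a pixel or two, so I'll measure its edges.

```bash
python3 - <<'E'
from h import *
g=r.grab_frame("side"); f=g["frame"].astype(int)
f2=cv2.GaussianBlur(g["frame"],(3,3),0)[...,2].astype(int)
for v in range(164,192,2): print(v,f2[v,270:294])
E
```

```text
164 [128 104  90  76  62  57  57  59  62  64  65  65  65  64  60  55  54  59
  71  84  91  94  94  92]
166 [151 138 116  96  82  70  61  57  57  57  57  56  57  58  60  62  70  81
  89  92  91  92 102 118]
168 [156 156 150 141 127 102  78  70  69  68  69  71  70  69  69  73  85  99
 103 108 121 135 146 155]
170 [145 148 152 155 147 116  82  70  69  70  71  71  71  70  67  78 114 144
 152 152 153 154 151 145]
172 [ 99 101 104 110 112  97  78  71  70  72  73  73  72  70  67  74  98 118
 120 116 113 109 103 100]
174 [136 122 111 108 103  88  74  68  69  71  73  72  70  69  68  70  82  98
 107 108 108 115 129 138]
176 [165 164 163 164 156 125  88  72  70  71  73  73  71  69  66  74 108 146
 163 164 162 164 166 167]
178 [166 165 165 167 160 131  92  72  69  71  72  72  72  71  68  75 108 148
 166 166 166 166 165 166]
180 [164 164 165 166 160 132  94  73  70  70  71  71  70  70  68  77 112 150
 165 166 166 167 166 166]
182 [165 165 165 165 161 142 106  78  71  72  72  73  73  71  71  93 135 161
 167 165 163 161 156 146]
184 [165 165 165 165 165 163 144 107  76  68  71  73  73  74  91 127 150 146
 135 125 113 101  93  87]
186 [165 165 166 166 165 165 164 149 118  87  72  69  70  75  85  92  93  89
  85  83  83  81  80  82]
188 [164 165 165 165 165 165 166 163 142 102  76  75  80  82  82  82  81  81
  82  82  83  82  82  82]
190 [165 165 165 165 166 165 165 163 142  97  62  56  66  76  81  81  80  80
  80  80  81  82  83  83]
```

```bash
python3 - <<'E'
from h import *
gs=r.grab_frame("side"); gt=r.grab_frame("top")
S=cv2.imread("pics/side0.png");T=cv2.imread("pics/top0.png")
def tri(a,b):
    c1,d1=ray(gt,*a);c2,d2=ray(gs,*b);A=np.c_[d1,-d2];s=np.linalg.lstsq(A,c2-c1,rcond=None)[0];p,q=c1+s[0]*d1,c2+s[1]*d2;return ((p+q)/2).round(4),(np.linalg.norm(p-q)*1e3).round(1)
s=cv2.GaussianBlur(S,(3,3),0)[...,0].astype(int)
print("post");
for v in range(151,170,2): print(v,s[v,226:246])
print("bore")
for v in range(211,232,1): print(v,s[v,268:302])
E
```

```text
post
151 [162 162 163 163 163 163 163 162 162 163 163 163 163 163 162 162 162 163
 163 163]
153 [162 163 163 163 162 159 157 151 147 148 154 158 161 162 162 162 162 163
 163 163]
155 [163 163 163 159 150 145 142 124 110 121 138 140 140 152 162 163 162 162
 162 162]
157 [163 163 164 154 124 100  99 103 103 103  98  84  89 126 156 163 163 162
 162 162]
159 [163 163 164 157 129  93  73  69  70  71  71  68  79 116 151 162 163 163
 162 162]
161 [162 163 163 158 132  96  75  72  73  72  71  69  76 107 145 161 163 163
 163 162]
163 [163 163 164 162 143 105  76  72  74  74  73  71  76 107 144 161 163 162
 162 162]
165 [162 163 164 164 150 112  80  73  73  72  72  70  69  91 133 159 164 164
 164 161]
167 [148 144 142 134 115  97  94  96  98 102 102  93  80  75  87 106 115 117
 114 108]
169 [ 77  69  69  75 101 132 140 123 105 109 132 146 134 102  72  61  60  60
  60  60]
bore
211 [156 164 164 164 163 161 161 162 163 163 163 163 163 163 163 162 161 161
 159 158 159 161 162 163 163 164 164 164 163 163 163 163 163 164]
212 [152 162 163 163 164 164 164 163 163 163 163 162 162 161 159 157 155 151

[... 2082 characters left out ...]
70  70  69  70  69  72  87 107 117 113 106  97  89  83  78  76
  75  74  73  72  72  72  72  73  75  77  76  69  67  82 115 148]
228 [ 63  66  71  70  70  71  71  70  72  81  87  86  82  78  75  74  73  73
  74  74  74  73  74  73  73  75  76  76  75  68  66  75 103 142]
229 [ 61  65  70  71  71  71  72  71  69  70  72  73  75  75  74  73  73  74
  75  75  76  75  74  73  73  74  76  76  75  71  69  73  95 137]
230 [ 65  67  70  71  71  71  72  71  70  69  71  74  77  77  75  74  73  74
  75  76  77  76  74  74  73  73  75  76  76  75  75  74  89 129]
231 [ 73  72  71  70  70  71  71  71  70  70  72  75  78  78  75  74  74  74
  74  75  76  76  75  75  75  74  75  76  77  77  78  74  78 106]
```

The post sits about 3.5 mm off-centre along the pads, towards tool −z. The bore is at (283,220). I'll shift +3.5 mm in tool z and lower to just above the collar.

>>> drive_tool:
  deltas:
    - {"tx": 0.04, "ty": 0, "tz": 0.007, "twist": 0, "gripper": 1}
    - {"tx": 0.05, "ty": 0, "tz": 0, "twist": 0, "gripper": 1}
    - {"tx": 0.05, "ty": 0, "tz": 0, "twist": 0, "gripper": 1}
    - {"tx": 0.036, "ty": 0, "tz": 0, "twist": 0, "gripper": 1}
    - {"tx": 0, "ty": 0, "tz": 0, "twist": 0, "gripper": 1}

```text
t: 7.0
tcp_pos: [0.5226, 0.018, 0.1491]
tcp_rot: [-2.219, 1.567, 3.018]
wrist_force: [-0.7, 0.1, -1.1]
grip_width: 0.025
```

```bash
python3 - <<'E'
from h import *
go(.5237,.0175,.14,30)
g=r.grab_frame("side")
a=g["frame"][150:255,230:340]
f2=cv2.GaussianBlur(g["frame"],(3,3),0)[...,2].astype(int)
for v in range(196,222,2): print(v,f2[v,270:296])
cv2.imwrite("pics/s2.png",cv2.resize(a,None,fx=5.5,fy=5.5,interpolation=cv2.INTER_CUBIC)[...,::-1])
E
```

```text
t 7.0 tcp [0.5226 0.018  0.1491] down [-4.2e-03  5.0e-04 -1.0e+00] jaw 30.01 q [-0.13  0.25 -0.2   1.12 -0.    0.92] F [-0.7  0.1 -1.1] M [-0.01  0.07  0.03] w 0.025
units [0.0182 0.0015 0.002 ] twist units 0.001
196 [110 118 123 125 109  78  57  51  49  51  57  64  66  65  66  67  65  60
  58  63  69  75  80  81  79  78]
198 [51 51 50 58 73 80 72 59 56 60 63 64 64 64 60 58 57 62 67 63 54 55 60 61
 59 57]
200 [ 49  48  47  48  78 127 130  90  63  57  57  57  57  57  56  56  68 106
 143 141 110  78  58  52  56  69]
202 [ 49  49  48  46  72 128 142 105  74  67  69  70  70  70  68  66  77 113
 151 165 163 153 139 133 141 154]
204 [ 47  48  49  46  71 128 142 104  74  68  69  69  70  69  68  67  75 109
 149 165 165 165 166 166 165 165]
206 [ 48  50  49  45  69 127 143 104  74  70  73  73  72  70  69  66  74 108
 147 165 166 165 166 166 165 165]
208 [ 75  70  64  58  79 132 146 108  75  68  69  70  71  72  71  67  74 107
 147 165 167 166 165 165 166 166]
210 [163 161 153 147 150 161 154 115  78  70  71  71  71  71  69  66  73 105
 144 164 166 165 165 166 166 166]
212 [166 165 165 166 167 168 155 115  77  67  68  70  70  69  67  66  69  82
 107 137 158 165 166 166 166 166]
214 [167 163 151 137 133 139 133 104  75  69  70  71  71  72  71  70  71  76
  84  95 116 146 163 166 166 165]
216 [129 113  87  65  61  73  83  82  78  74  71  69  69  70  71  73  78  83
  86  86  87 101 127 151 163 166]
218 [ 83  81  71  56  51  58  72  80  79  73  67  66  68  68  68  70  75  79
  80  83  85  87  92 108 133 154]
220 [ 74  74  74  62  52  58  71  74  70  68  67  67  70  71  71  71  70  69
  71  78  84  87  87  87  91 108]
```

View pics/s2.png

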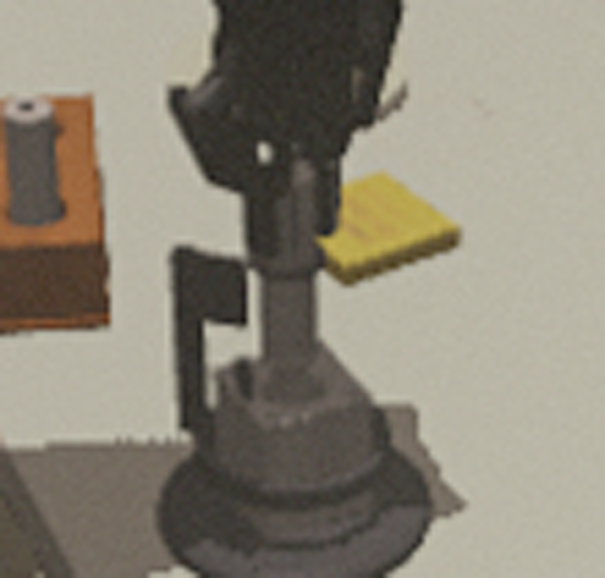

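The ring is under the fingertips at about (283,199) full-image, and the foot is over the collar. The axis is within about 1.5 mm and still settling, so I'll insert gently.

>>> drive_tool:
  deltas:
    - {"tx": 0, "ty": 0, "tz": 0.0015, "twist": 0, "gripper": 1}
    - {"tx": 0, "ty": 0, "tz": 0, "twist": 0, "gripper": 1}
    - {"tx": 0.01, "ty": 0, "tz": 0, "twist": 0, "gripper": 1}
    - {"tx": 0.01, "ty": 0, "tz": 0, "twist": 0, "gripper": 1}
    - {"tx": 0.01, "ty": 0, "tz": 0, "twist": 0, "gripper": 1}

```text
t: 7.55
tcp_pos: [0.5243, 0.0172, 0.136]
tcp_rot: [0.727, 1.571, -0.319]
wrist_force: [-0.1, 0.1, -1.0]
grip_width: 0.0245
```

>>> drive_tool:
  deltas:
    - {"tx": 0.008, "ty": 0, "tz": 0, "twist": 0, "gripper": 1}
    - {"tx": 0.008, "ty": 0, "tz": 0, "twist": 0, "gripper": 1}
    - {"tx": 0.006, "ty": 0, "tz": 0, "twist": 0, "gripper": 1}
    - {"tx": 0, "ty": 0, "tz": 0, "twist": 0, "gripper": 1}
    - {"tx": 0, "ty": 0, "tz": 0, "twist": 0, "gripper": 1}

```text
t: 8.05
tcp_pos: [0.5243, 0.0172, 0.1253]
tcp_rot: [-2.095, 1.571, -3.141]
wrist_force: [0.7, 0.0, -2.4]
grip_width: 0.0247
```

```bash
python3 - <<'E'
from h import *
go(.5240,.0170,.1043,30)
E
```

```text
t 8.05 tcp [0.5243 0.0172 0.1253] down [-0. -0. -1.] jaw 30.03 q [-0.13  0.27 -0.24  1.06 -0.    0.92] F [ 0.7  0.  -2.4] M [ 0.05 -0.   -0.01] w 0.0247
units [ 0.042  -0.0007 -0.    ] twist units 0.004
```

Entered freely, with almost no side force. Lowering to the mark.

>>> drive_tool:
  deltas:
    - {"tx": 0.01, "ty": 0, "tz": 0, "twist": 0, "gripper": 1}
    - {"tx": 0.012, "ty": 0, "tz": 0, "twist": 0, "gripper": 1}
    - {"tx": 0.01, "ty": 0, "tz": 0, "twist": 0, "gripper": 1}
    - {"tx": 0.006, "ty": 0, "tz": 0, "twist": 0, "gripper": 1}
    - {"tx": 0, "ty": 0, "tz": 0, "twist": 0, "gripper": 1}

```text
t: 8.55
tcp_pos: [0.524, 0.0172, 0.1057]
tcp_rot: [-2.157, 1.57, 3.079]
wrist_force: [-0.5, -0.5, -0.9]
grip_width: 0.0246
```

```bash
python3 - <<'E'
from h import *
go(.5240,.0170,.1043,30)
g=r.grab_frame("side")
print("ring",[proj(g,[.522,.0205,z]).round(1) for z in (.095,.097,.099)],"tabtip",proj(g,[.499,.0205,.097]))
a=g["frame"][180:240,250:320]
cv2.imwrite("pics/s3.png",cv2.resize(a,None,fx=9,fy=9,interpolation=cv2.INTER_CUBIC)[...,::-1])
f2=g["frame"][...,2].astype(int)
for u in (279,280,281,282,283,284,285,286): print(u,f2[200:226,u])
E
```

```text
t 8.55 tcp [0.524  0.0172 0.1057] down [-1.e-03  1.e-04 -1.e+00] jaw 30.03 q [-0.13  0.29 -0.27  1.01 -0.    0.92] F [-0.5 -0.5 -0.9] M [-0.01 -0.02 -0.01] w 0.0246
units [ 0.0027 -0.0002  0.0003] twist units 0.004
ring [array([283.3, 212.6]), array([283.3, 212. ]), array([283.3, 211.3])] tabtip [274.53786216 214.0635373 ]
279 [48 45 42 45 43 42 47 44 43 52 43 39 53 61 53 51 62 69 66 68 69 60 68 78
 87 77]
280 [44 44 44 41 40 46 39 48 43 38 44 42 53 57 51 47 65 73 71 70 70 68 71 78
 88 81]
281 [41 46 50 58 48 50 45 52 55 51 47 50 62 62 61 48 64 65 69 65 69 70 66 73
 89 88]
282 [48 58 64 64 66 60 63 68 63 63 62 58 65 66 57 51 64 69 71 72 69 73 65 70
 89 91]
283 [45 56 70 69 59 67 65 60 66 65 68 65 69 65 58 51 62 71 69 66 75 74 70 75
 84 88]
284 [58 59 46 57 54 58 57 58 54 55 55 60 58 58 63 44 63 68 71 69 67 73 74 75
 90 87]
285 [67 69 65 68 69 62 63 67 68 60 62 65 68 67 58 52 61 70 67 75 70 66 67 80
 85 84]
286 [68 69 72 67 66 67 71 69 66 66 71 67 63 61 58 54 71 67 69 71 69 66 73 80
 89 83]
```

View pics/s3.png

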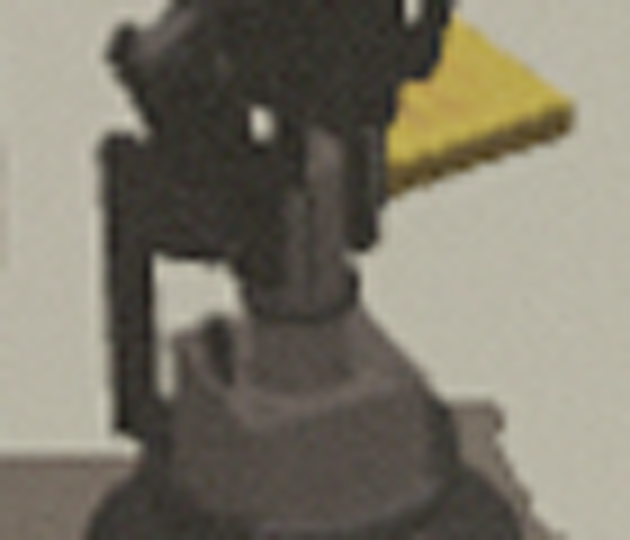

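Side crop: the fingertips are just above the ring, and the ring's lower front edge is at row 215.5. The tab tip is at about (273.6,215.5), and the left finger is clear of the paddle. Next I'll work out the expected rows for the ring edge.

```bash
python3 - <<'E'
from h import *
g=r.grab_frame("side"); go(.5240,.0170,.1043,30)
c=np.array([.522,.0205]); C=ray(g,0,0)[0]; n=C[:2]-c; n/=np.linalg.norm(n)
for z in (.093,.095,.097,.099): print("ring centre",z,"bottom front",proj(g,[*(c+n*.0175),z-.002]).round(2))
S=cv2.imread("pics/side0.png")
print("bore front/back rim r.0145/.0195",[proj(g,[*(c+s*n*q),.075]).round(2) for s in(1,-1) for q in(.0145,.0195)])
print("foot front, back",[proj(g,[*(c+s*n*.064),.012 if s<0 else .0]).round(2) for s in(1,-1)])
print("tab corners",[proj(g,[.522+a,.0205+b,.097]).round(1) for a in(-.020,-.026) for b in(-.006,.006)])
s=S[...,0].astype(int); print("foot col283",[(v,s[v,283]) for v in range(244,262)])
f=g["frame"][...,2].astype(int); print("tab now");
for v in range(210,224): print(v,f[v,266:284], s[v,266:284])
E
```

```text
t 8.65 tcp [0.5243 0.0172 0.1062] down [-1.e-04  0.e+00 -1.e+00] jaw 30.03 q [-0.13  0.28 -0.27  1.01 -0.    0.92] F [-0.4  0.4 -1.6] M [-0.02  0.02  0.01] w 0.0248
units [ 0.0039 -0.0007 -0.    ] twist units 0.004
ring centre 0.093 bottom front [283.4  217.96]
ring centre 0.095 bottom front [283.39 217.28]
ring centre 0.097 bottom front [283.37 216.6 ]
ring centre 0.099 bottom front [283.36 215.92]
bore front/back rim r.0145/.0195 [array([283.5 , 222.67]), array([283.53, 223.83]), array([283.36, 216.12]), array([283.34, 215.02])]
foot front, back [array([284.29, 259.26]), array([283.56, 225.43])]
tab corners [array([276.6, 215. ]), array([274.8, 212.6]), array([274.3, 215.6]), array([272.5, 213.1])]
foot col283 [(244, np.int64(76)), (245, np.int64(71)), (246, np.int64(75)), (247, np.int64(84)), (248, np.int64(69)), (249, np.int64(61)), (250, np.int64(75)), (251, np.int64(80)), (252, np.int64(77)), (253, np.int64(82)), (254, np.int64(92)), (255, np.int64(88)), (256, np.int64(74)), (257, np.int64(57)), (258, np.int64(53)), (259, np.int64(146)), (260, np.int64(164)), (261, np.int64(165
[... 1439 characters left out ...]
4  75  73  75  69] [ 42  95 134  91  87 147 132  80  48  58 119 123 104  79  73  66  71  70]
220 [ 44  94 141  97  61  74  81  57  49  52  80  80  66  71  65  71  68  74] [ 41  98 142  96  61 110 130  82  51  54 120 105  73  66  70  71  73  76]
221 [ 46  97 142  99  57  65  74  66  54  53  73  72  66  70  70  74  74  69] [ 42  94 140 101  61  77 113  98  64  56 122 102  73  68  74  69  75  71]
222 [ 48  93 146 103  59  62  71  76  63  63  81  79  65  65  69  67  65  66] [ 52  97 141 105  63  70  83 107  80  79 137 123  82  63  64  72  70  74]
223 [ 45  78 126  91  64  65  64  68  72  78  90  86  81  84  78  73  75  80] [ 49  81 120  92  68  70  68  84  97 127 148 146 138 119 114 102 100  99]
```

Image and kinematics agree that the ring is at about 0.0988, so I'll lower 1.9 mm. Then I'll start turning clockwise about the post axis, using ty to compensate for the 4.25 mm offset.

>>> drive_tool:
  deltas:
    - {"tx": 0.0038, "ty": 0, "tz": 0, "twist": 0, "gripper": 1}
    - {"tx": 0, "ty": 0, "tz": 0, "twist": 0, "gripper": 1}
    - {"tx": 0, "ty": 0, "tz": 0, "twist": 0, "gripper": 1}
    - {"tx": 0, "ty": 0, "tz": 0, "twist": 0, "gripper": 1}

```text
t: 9.05
tcp_pos: [0.5243, 0.0172, 0.1045]
tcp_rot: [0.842, 1.571, -0.205]
wrist_force: [0.1, 1.0, -1.3]
grip_width: 0.0247
```

>>> drive_tool:
  deltas:
    - {"tx": 0, "ty": -0.0007, "tz": 0, "twist": 0.6, "gripper": 1}
    - {"tx": 0, "ty": -0.0007, "tz": 0, "twist": 0.6, "gripper": 1}
    - {"tx": 0, "ty": -0.0007, "tz": 0, "twist": 0.6, "gripper": 1}
    - {"tx": 0, "ty": -0.0007, "tz": 0, "twist": 0.6, "gripper": 1}
    - {"tx": 0, "ty": -0.0007, "tz": 0, "twist": 0.6, "gripper": 1}

```text
t: 9.55
tcp_pos: [0.5227, 0.0166, 0.1045]
tcp_rot: [1.672, 1.571, 0.203]
wrist_force: [0.6, 0.5, -1.0]
grip_width: 0.0248
```

```bash
python3 -c "
from h import *
go(.524,.017,.1043,-42)"
```

```text
t 9.55 tcp [0.5227 0.0166 0.1045] down [ 2.e-04  0.e+00 -1.e+00] jaw 5.83 q [-0.13  0.28 -0.28  1.01  0.    1.34] F [ 0.6  0.5 -1. ] M [ 0.06 -0.03 -0.02] w 0.0248
units [ 0.0004  0.0026 -0.0006] twist units 5.979
```

>>> drive_tool:
  deltas:
    - {"tx": 0, "ty": -0.0007, "tz": 0, "twist": 0.6, "gripper": 1}
    - {"tx": 0, "ty": -0.0007, "tz": 0, "twist": 0.6, "gripper": 1}
    - {"tx": 0, "ty": -0.0007, "tz": 0, "twist": 0.6, "gripper": 1}
    - {"tx": 0, "ty": -0.0007, "tz": 0, "twist": 0.6, "gripper": 1}
    - {"tx": 0, "ty": -0.0007, "tz": 0, "twist": 0.6, "gripper": 1}

```text
t: 10.05
tcp_pos: [0.521, 0.0167, 0.1045]
tcp_rot: [2.193, 1.571, 0.305]
wrist_force: [-0.9, -0.0, -0.4]
grip_width: 0.0243
```

>>> drive_tool:
  deltas:
    - {"tx": 0, "ty": -0.0006, "tz": 0, "twist": 0.5, "gripper": 1}
    - {"tx": 0, "ty": -0.0006, "tz": 0, "twist": 0.5, "gripper": 1}
    - {"tx": 0, "ty": -0.0006, "tz": 0, "twist": 0.5, "gripper": 1}
    - {"tx": 0, "ty": -0.0006, "tz": 0, "twist": 0.5, "gripper": 1}
    - {"tx": 0, "ty": -0.0006, "tz": 0, "twist": 0.5, "gripper": 1}

```text
t: 10.55
tcp_pos: [0.5194, 0.0172, 0.1044]
tcp_rot: [-0.185, 1.57, -2.422]
wrist_force: [-1.0, 0.5, -0.7]
grip_width: 0.025
```

```bash
python3 -c "
from h import *
go(.524,.017,.1043,-49)"
```

```text
t 10.55 tcp [0.5194 0.0172 0.1044] down [-3.e-04 -3.e-04 -1.e+00] jaw -38.13 q [-0.13  0.28 -0.29  1.01 -0.    2.11] F [-1.   0.5 -0.7] M [-0.12  0.22  0.05] w 0.025
units [ 0.0003  0.0076 -0.0053] twist units 1.359
```

>>> drive_tool:
  deltas:
    - {"tx": 0, "ty": -0.0003, "tz": 0, "twist": 0.25, "gripper": 1}
    - {"tx": 0, "ty": -0.0003, "tz": 0, "twist": 0.25, "gripper": 1}
    - {"tx": 0, "ty": -0.0003, "tz": 0, "twist": 0.25, "gripper": 1}
    - {"tx": 0, "ty": -0.0003, "tz": 0, "twist": 0.25, "gripper": 1}

```text
t: 10.95
tcp_pos: [0.5188, 0.0177, 0.1044]
tcp_rot: [-0.556, 1.57, -2.93]
wrist_force: [-2.1, -0.5, 0.2]
grip_width: 0.0244
```

```bash
python3 - <<'E'
from h import *
go(.524,.017,.1043,-49)
g=r.grab_frame("side")
c=[.522,.0205]
for a in (88,91.5,95,100): 
  e=np.array([np.cos(np.radians(a)),np.sin(np.radians(a))]); print(a,[proj(g,[*(c+q*e),.137]).round(1) for q in(.056,.02)])
a=g["frame"][170:245,235:325]
cv2.imwrite("pics/s4.png",cv2.resize(a,None,fx=7,fy=7,interpolation=cv2.INTER_CUBIC)[...,::-1])
E
```

```text
t 10.95 tcp [0.5188 0.0177 0.1044] down [-5.e-04 -1.e-04 -1.e+00] jaw -46.05 q [-0.13  0.28 -0.29  1.01 -0.    2.25] F [-2.1 -0.5  0.2] M [-0.03  0.32  0.09] w 0.0244
units [ 0.0003  0.0082 -0.0065] twist units 0.369
88 [array([275.3, 187.3]), array([280.2, 194.2])]
91.5 [array([274. , 187.5]), array([279.7, 194.3])]
95 [array([272.7, 187.8]), array([279.2, 194.4])]
100 [array([271. , 188.4]), array([278.6, 194.6])]
```

View pics/s4.png

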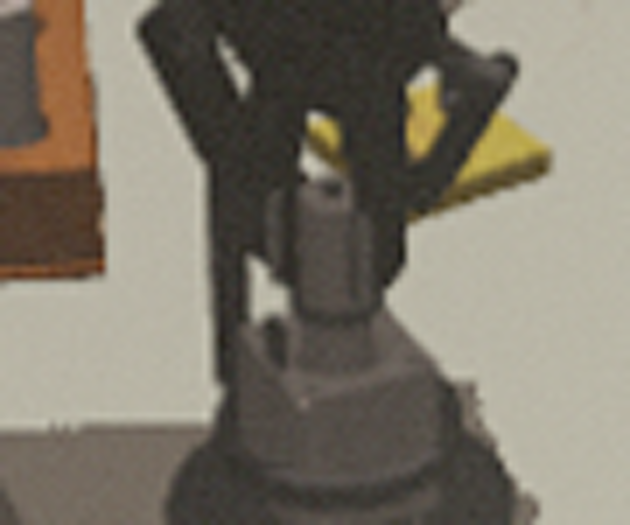

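The strut's left edge is now at about u=265 and the finger is against the paddle. The ring is still at tab-tip height. There's no stop reaction yet (0.09 N m), so I'll keep turning.

>>> drive_tool:
  deltas:
    - {"tx": 0, "ty": -0.0003, "tz": 0, "twist": 0.25, "gripper": 1}
    - {"tx": 0, "ty": -0.0003, "tz": 0, "twist": 0.25, "gripper": 1}
    - {"tx": 0, "ty": 0, "tz": 0, "twist": 0, "gripper": 1}

```text
t: 11.3
tcp_pos: [0.5186, 0.018, 0.1044]
tcp_rot: [-0.811, 1.57, 3.029]
wrist_force: [-1.4, -0.1, 0.5]
grip_width: 0.0246
```

```bash
python3 -c "
from h import *
go(.524,.017,.1043,-52)"
```

```text
t 11.3 tcp [0.5186 0.018  0.1044] down [-5.e-04  1.e-04 -1.e+00] jaw -49.96 q [-0.13  0.28 -0.29  1.01 -0.    2.32] F [-1.4 -0.1  0.5] M [0.07 0.43 0.06] w 0.0246
units [ 0.0002  0.0085 -0.0069] twist units 0.255
```

>>> drive_tool:
  deltas:
    - {"tx": 0, "ty": -0.0003, "tz": 0, "twist": 0.25, "gripper": 1}
    - {"tx": 0, "ty": -0.0003, "tz": 0, "twist": 0.25, "gripper": 1}
    - {"tx": 0, "ty": 0, "tz": 0, "twist": 0, "gripper": 1}

```text
t: 11.6
tcp_pos: [0.5184, 0.0183, 0.1044]
tcp_rot: [-0.814, 1.57, 2.957]
wrist_force: [-2.6, 0.2, -0.1]
grip_width: 0.0249
```

```bash
python3 -c "
from h import *
go(.524,.017,.1043,-54)"
```

```text
t 11.6 tcp [0.5184 0.0183 0.1044] down [-5.e-04  1.e-04 -1.e+00] jaw -53.92 q [-0.13  0.28 -0.29  1.    0.    2.39] F [-2.6  0.2 -0.1] M [0.12 0.47 0.07] w 0.0249
units [ 0.0001  0.0086 -0.0075] twist units 0.01
```

>>> drive_tool:
  deltas:
    - {"tx": 0, "ty": -0.0003, "tz": 0, "twist": 0.25, "gripper": 1}
    - {"tx": 0, "ty": -0.0003, "tz": 0, "twist": 0.25, "gripper": 1}
    - {"tx": 0, "ty": 0, "tz": 0, "twist": 0, "gripper": 1}

```text
t: 11.9
tcp_pos: [0.5183, 0.0185, 0.1043]
tcp_rot: [-0.653, 1.57, 3.049]
wrist_force: [-3.4, 0.1, -0.3]
grip_width: 0.0247
```

>>> drive_tool:
  deltas:
    - {"tx": 0, "ty": -0.0003, "tz": 0, "twist": 0.25, "gripper": 1}
    - {"tx": 0, "ty": -0.0003, "tz": 0, "twist": 0.25, "gripper": 1}
    - {"tx": 0, "ty": 0, "tz": 0, "twist": 0, "gripper": 1}

```text
t: 12.2
tcp_pos: [0.5182, 0.0187, 0.1043]
tcp_rot: [-0.608, 1.57, 3.024]
wrist_force: [-4.1, 0.2, -0.3]
grip_width: 0.0251
```

```bash
python3 - <<'E'
from h import *
go(.524,.017,.1043,-58)
g=r.grab_frame("side")
a=g["frame"][170:245,235:325]
cv2.imwrite("pics/s5.png",cv2.resize(a,None,fx=7,fy=7,interpolation=cv2.INTER_CUBIC)[...,::-1])
E
```

```text
t 12.2 tcp [0.5182 0.0187 0.1043] down [-5.e-04  1.e-04 -1.e+00] jaw -61.88 q [-0.13  0.28 -0.29  1.   -0.    2.52] F [-4.1  0.2 -0.3] M [0.08 0.58 0.03] w 0.0251
units [ 0.      0.0085 -0.0086] twist units -0.485
```

View pics/s5.png

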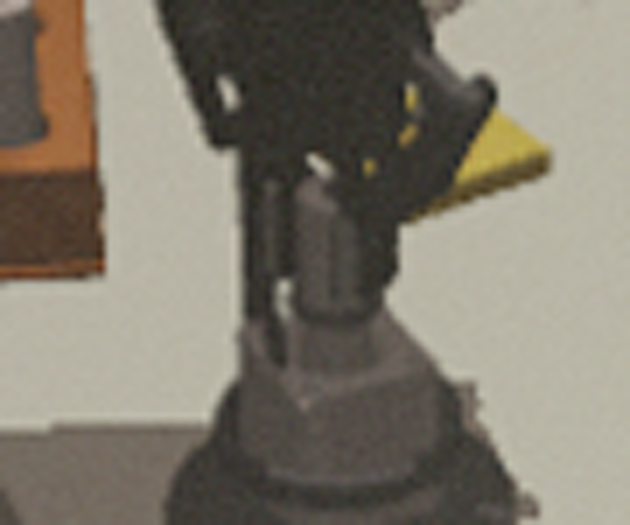

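The strut edge is now at u≈269, which puts the lever at about 100° against 91.5° expected when closed, so roughly 8° remain. Continuing.

>>> drive_tool:
  deltas:
    - {"tx": 0, "ty": -0.0003, "tz": 0, "twist": 0.25, "gripper": 1}
    - {"tx": 0, "ty": -0.0003, "tz": 0, "twist": 0.25, "gripper": 1}
    - {"tx": 0, "ty": 0, "tz": 0, "twist": 0, "gripper": 1}

```text
t: 12.55
tcp_pos: [0.5182, 0.019, 0.1043]
tcp_rot: [-0.95, 1.57, 2.612]
wrist_force: [-3.5, 0.9, 0.7]
grip_width: 0.0245
```

>>> drive_tool:
  deltas:
    - {"tx": 0, "ty": -0.0003, "tz": 0, "twist": 0.25, "gripper": 1}
    - {"tx": 0, "ty": 0, "tz": 0, "twist": 0, "gripper": 1}
    - {"tx": 0, "ty": 0, "tz": 0, "twist": 0, "gripper": 1}

```text
t: 12.85
tcp_pos: [0.5182, 0.0192, 0.1043]
tcp_rot: [-1.093, 1.571, 2.435]
wrist_force: [-3.5, 0.2, -0.9]
grip_width: 0.0247
```

```bash
cat >e.py <<'E'
from h import *
s=r.sense()
go(.524,.017,.1043,-66); f=r.grab_frame("side")["frame"][...,2].astype(float)
for v in (210,213): 
    p=f[v-1:v+2,258:282].mean(0); print(v,p.round(0).astype(int))
E
python3 e.py
```

```text
t 12.85 tcp [0.5182 0.0192 0.1043] down [-1.e-04  1.e-04 -1.e+00] jaw -67.84 q [-0.13  0.28 -0.29  1.    0.    2.63] F [-3.5  0.2 -0.9] M [0.23 0.67 0.11] w 0.0247
units [ 0.      0.0084 -0.0092] twist units -0.23
210 [164 165 164 165 166 165 163 165 165 163 165 166 170 115  53  48  46  43
  71  66  64  68  71  63]
213 [165 165 164 165 165 164 164 165 163 164 163 164 170 124  64  49  49  50
  52  55  58  65  69  69]
```

>>> drive_tool:
  deltas:
    - {"tx": 0, "ty": -0.0003, "tz": 0, "twist": 0.25, "gripper": 1}
    - {"tx": 0, "ty": 0, "tz": 0, "twist": 0, "gripper": 1}
    - {"tx": 0, "ty": 0, "tz": 0, "twist": 0, "gripper": 1}

```text
t: 13.2
tcp_pos: [0.5182, 0.0193, 0.1043]
tcp_rot: [-1.396, 1.571, 2.096]
wrist_force: [-2.6, 0.5, -1.8]
grip_width: 0.025
```

>>> drive_tool:
  deltas:
    - {"tx": 0, "ty": -0.0003, "tz": 0, "twist": 0.25, "gripper": 1}
    - {"tx": 0, "ty": 0, "tz": 0, "twist": 0, "gripper": 1}
    - {"tx": 0, "ty": 0, "tz": 0, "twist": 0, "gripper": 1}

```text
t: 13.5
tcp_pos: [0.5178, 0.0194, 0.1043]
tcp_rot: [-0.392, 1.57, 3.065]
wrist_force: [-4.7, 1.0, 0.1]
grip_width: 0.0245
```

```bash
python3 e.py
```

```text
t 13.5 tcp [0.5178 0.0194 0.1043] down [-6.e-04  0.e+00 -1.e+00] jaw -71.89 q [-0.12  0.28 -0.29  1.   -0.    2.7 ] F [-4.7  1.   0.1] M [0.24 0.96 0.11] w 0.0245
units [-0.      0.0084 -0.0102] twist units -0.737
210 [165 165 164 164 165 165 163 165 167 164 164 164 167 169 120  59  47  50
  53  60  67  68  70  64]
213 [165 163 165 165 165 164 165 166 165 164 163 165 166 170 133  70  43  47
  55  54  60  65  71  69]
```

>>> drive_tool:
  deltas:
    - {"tx": 0, "ty": -0.0003, "tz": 0, "twist": 0.25, "gripper": 1}
    - {"tx": 0, "ty": 0, "tz": 0, "twist": 0, "gripper": 1}
    - {"tx": 0, "ty": 0, "tz": 0, "twist": 0, "gripper": 1}

```text
t: 13.85
tcp_pos: [0.5173, 0.0195, 0.1043]
tcp_rot: [-0.223, 1.569, -3.083]
wrist_force: [-9.2, 0.1, 1.2]
grip_width: 0.0248
```

>>> drive_tool:
  deltas:
    - {"tx": 0, "ty": -0.0003, "tz": 0, "twist": 0.25, "gripper": 1}
    - {"tx": 0, "ty": 0, "tz": 0, "twist": 0, "gripper": 1}
    - {"tx": 0, "ty": 0, "tz": 0, "twist": 0, "gripper": 1}

```text
t: 14.15
tcp_pos: [0.5167, 0.0196, 0.1043]
tcp_rot: [-0.102, 1.568, -2.997]
wrist_force: [-11.1, -2.3, 3.4]
grip_width: 0.0248
```

```bash
python3 e.py
```

```text
t 14.15 tcp [0.5167 0.0196 0.1043] down [-2.3e-03 -3.0e-04 -1.0e+00] jaw -75.88 q [-0.12  0.28 -0.29  1.01 -0.    2.77] F [-11.1  -2.3   3.4] M [0.04 1.53 0.49] w 0.0248
units [-0.0001  0.0085 -0.0129] twist units -1.235
210 [166 164 165 165 164 164 166 164 165 164 165 165 166 168 125  59  45  47
  47  63  66  71  63  63]
213 [163 165 164 165 164 164 164 165 165 164 165 166 165 169 133  68  44  51
  55  54  63  65  67  64]
```

The strut edge has stopped at 272.1, about 92° against 91.5° expected when closed, while Mz rose to 0.49 N m. The lever is on its stop. One last look at the ring.

```bash
python3 - <<'E'
from h import *
g=r.grab_frame("side"); f=g["frame"][...,2].astype(int)
print(f[208:222,280:290].mean(1).round(0))
a=g["frame"][170:245,235:325]
cv2.imwrite("pics/s6.png",cv2.resize(a,None,fx=7,fy=7,interpolation=cv2.INTER_CUBIC)[...,::-1])
E
```

```text
[58. 59. 58. 56. 60. 63. 61. 62. 63. 70. 74. 70. 70. 72.]
```

View pics/s6.png

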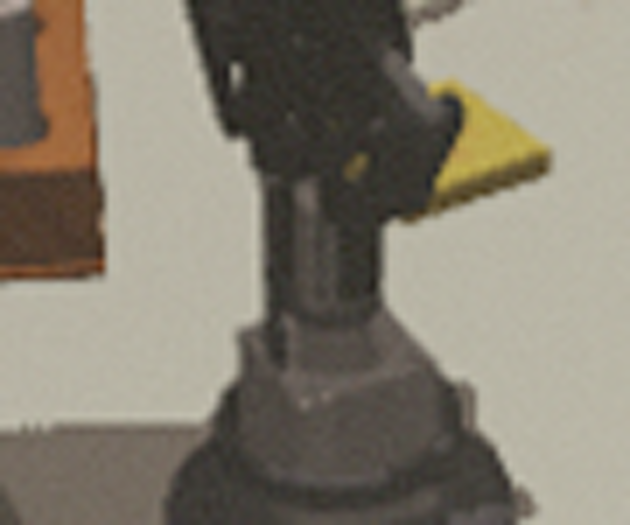

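The ring's lower edge is at row 216.5; the mark predicts 216.3–216.6. The strut is at its stop, the post is still gripped, and the plain post is in its hole. Handing in.

```bash
python3 -c "
from h import *
print(r.finish_job())
go(.524,.017,.1043,-66)"
```

```text
the job is handed in; nothing more can be done
None
the job is handed in; nothing more can be done
```

The ringed post is standing in the stand's bore, held at its mark, and the cam lever is closed against its stop. I handed the job in at about 14 s with the hand still gripping the post. `finish_job()` gave no verdict, as expected, and nothing could be read after it.

- **Ring height:** TCP z stayed at 0.1043, which puts the ring at about 0.097. Its lower edge was at image row 216.5, against 216.3–216.6 predicted for the mark, so I trust it to about 1 mm.
- **Lever:** the strut stopped moving in the image over the last 4° of hand turn. It stood at about 92°, with 91.5° expected when closed. The wrist moment rose from 0.11 to 0.49 N m, with a force of about 11 N.
- **Disagreements:**
  - The post sat about 4 mm off-centre along the pads. I allowed for this when turning, so the finger met the stop at jaw angle −72° instead of the nominal −50° or so.
  - Pressing on the stop moved the TCP about 1 mm sideways.
  - My first image estimate of the starting lever opening (about 0.93 rad) was above the stated 0.55–0.85.
- **Other things:** the plain post and the sticky notes looked undisturbed in the last picture. I did not check the eraser, memory stick or glue stick again, but the arm did not go near them.

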